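# Stow the slotting gauges and pin the dressing tray shut

## Task

Put the fret-dressing tools away: draw the sliding tray out from under its hood, pull every slotting gauge out of the sprung clip strip and lay it, and the silver crowning file, flat in the tray. Then slide the tray fully home and lock it with the ball-lock pin: squeeze its button in, slide the pin through the clevis and the tray's lug right up to its shoulder, and let go so that the button springs out and the balls lock. Leave everything else on the counter where it is.

Things in the scene. Friction and masses are not known exactly. Their poses are not given: they have to be found in the camera images.
- station: Fixed base board of the tray station, origin under it at the front of the closed tray. Station axes: x = the way the tray slides home (away from the robot), y = left, z up. Two wooden runners carry the tray; a fixed clear dust hood (underside 105 mm up, front edge at x = +50 mm) covers most of the tray when it is home, so tools go in only while it is pulled out.
- tray_pull (a point): Centre of the tray's walnut pull bar: 14 mm thick (station x), 100 mm long (station y), 16 mm high, its axis 52 mm above the counter, 31 mm clear of the tray's front, on thin posts 40 mm either side of this point. Axes as the station's.
- tray_floor (a point): Centre of the tray's inner floor, upper face, 39 mm above the counter; axes as the station's. Inside, the tray is 160 mm (x) by 232 mm (y); its walls stand 32 mm above the floor and are 8 mm thick (12 mm in front).
- tray (a joint): How far the tray is pulled out towards the robot along station -x, in m: 0 = fully home on its stop, 0.165 = fully out. Friction about 2.5 N; it stays where it is left. At the start it is shut or nearly so (0 to 0.03) and not pinned.
- clevis_mouth (a point): Centre of the hole's mouth on the outer (left, +y) face of the steel clevis at the station's left front; axes as the station's. The 16 mm hole runs level along -y, 55 mm above the counter, 36 mm deep: cheek 10, slot 16 (the tray's 12 mm lug with a like hole stands in it, in line only when the tray is home), cheek 10. The cheeks are 36 mm wide and rise 18 mm above the axis.
- pin_rest: Fixed walnut rest, origin under it below the pin's shoulder, x as the pin's. The pin starts lying level in its two open notches (under neck and shank, sides ending 3 mm above the axis at the neck, 5 mm at the shank); the pin's axis is 46 mm above the counter and it lifts straight up.
- pin_grip (a point): Ball-lock pin, head: point on its axis midway (12 mm each way) between the front of the black handle disc (58 mm across, 12 thick) and the back of the released palm button (48 mm across). x axis = from button to tip. Pinching button and disc front together presses the button. A finger fits before the disc above the neck (16 mm across, 32 long). About 0.24 kg.
- pin_shoulder (a point): Same pin and axes: the point on the axis at the front face of the shoulder collar (24 mm across, 6 thick, in front of the neck), 50 mm ahead of pin_grip. The shank runs 56 mm ahead of it, 12 mm across, its last 12 mm tapering to 6 mm. Fully home this face meets the clevis; a locked pin has 4 mm end play.
- pin_button (a joint): Button travel in m: 0 = released, two balls stand out 4.5 mm at opposite sides of the shank, 40 to 45 mm ahead of the shoulder, and pass no hole; 0.006 = fully in, balls drawn in. Spring 4 N to start, 7 N fully in. Let go, it springs out unless the balls are still inside a hole.
- clip_strip: Fixed board 120 x 190 x 15 mm with four sprung steel clips side by side along its y, 48 mm apart (at -72, -24, 24, 72 mm), each for one gauge lying along its x. Sprung lips grip a gauge's handle at 33 to 43 mm either side of its middle; the middle is free.
- crowning_file_grip (a point): Silver crowning file, 140 mm long, loose on the counter: this point is half-way up its square handle (18 x 18 mm, from 55 mm behind to 25 mm ahead of this point along its x). A flat file 60 mm long, 14 wide, 8 high runs on ahead, along the underside. z up as it lies.
- gauge0_grip (a point): Slotting gauge 0 (absent in some runs), steel, 132 mm long, 0.09 kg: centre of its handle (96 mm long in x, 16 mm across, square 16 x 16 over the middle 28 mm); a blade 36 mm long, 12 wide runs on at +x. Starts level in a clip of the strip, axis 38 mm above the counter, 23 mm above the strip's board. Snaps out straight up against about 7 N.
- gauge1_grip (a point): Slotting gauge 1 (absent in some runs), steel, 132 mm long, 0.09 kg: centre of its handle (96 mm long in x, 16 mm across, square 16 x 16 over the middle 28 mm); a blade 36 mm long, 12 wide runs on at +x. Starts level in a clip of the strip, axis 38 mm above the counter, 23 mm above the strip's board. Snaps out straight up against about 7 N.
- gauge2_grip (a point): Slotting gauge 2 (absent in some runs), steel, 132 mm long, 0.09 kg: centre of its handle (96 mm long in x, 16 mm across, square 16 x 16 over the middle 28 mm); a blade 36 mm long, 12 wide runs on at +x. Starts level in a clip of the strip, axis 38 mm above the counter, 23 mm above the strip's board. Snaps out straight up against about 7 N.
- gauge3_grip (a point): Slotting gauge 3 (absent in some runs), steel, 132 mm long, 0.09 kg: centre of its handle (96 mm long in x, 16 mm across, square 16 x 16 over the middle 28 mm); a blade 36 mm long, 12 wide runs on at +x. Starts level in a clip of the strip, axis 38 mm above the counter, 23 mm above the strip's board. Snaps out straight up against about 7 N.
- neck_block_a: a walnut neck rest block 110 x 60 x 48 mm with a cork-lined trough along its top; not part of the job, origin at the centre of its underside or thereabouts.
- neck_block_b: a second walnut neck rest block like the first; not part of the job, origin at the centre of its underside or thereabouts.
- fret_puller: a fret puller, 155 mm pincers with amber horn handles; not part of the job, origin at the centre of its underside or thereabouts.
- glue_bottle: a glue bottle 48 mm across and 110 mm tall; not part of the job, origin at the centre of its underside or thereabouts.
- cork_block: a cork sanding block 100 x 55 x 35 mm; not part of the job, origin at the centre of its underside or thereabouts.
Mind the look-alikes: they are no part of the job. Leave any blue or purple look-alike of the part that bears crowning_file_grip alone.

How it is judged:
By the outcome, as a careful person would: the job done as asked, in the order asked, and still so for the second after the job is handed in, with the robot touching nothing.
Of gauge0, gauge1, gauge2, gauge3 only 2 to 4 are there at a start; the rules pass over those that are not, and their reading is None.
At some moment in a run one of crowning_file may be knocked a few centimetres aside while the robot is not near it.
It also fails if it takes over 200 s, if anything falls off the work surface, if the arm or the gripper's body presses on something with over 40 N, if the wrist force passes 120 N, or if a joint passes its speed limit or range.

## Robot

A 6-joint arm with a two-finger parallel gripper is mounted at the origin on the work surface. World frame = base frame: x ahead of the robot, y to its left, z up, the work surface at z = 0. Lengths are in m, angles in rad, forces in N, time in s.
With the tool pointing down it reaches from about 0.35 to 0.875 m from the base axis. Payload 4.2 kg.
Tool frame: the origin (TCP) lies at the very end of the fingers, on their centre line; the grasp point (between the pads) lies 19 mm behind it; z points along the fingers, y is the line along which they close (so a half turn about z gives the same grasp; the last joint's range is limited). The gripper opens to 85 mm and grips with 20 to 120 N. Pads are 22 mm wide; open, the fingers measure 114 mm over their backs; the gripper's body (76 mm by 85 mm) begins 54 mm behind the grasp point. The pads swing forward as they close: fully open they stand 13 mm farther back than shut.
Start: joints at [1.521, 0.385, 0.008, 0, -1.194, -0.259], TCP at [0.19, 0.595, 0.231] pointing down, gripper open.
Joint ranges: [-3.14, 3.14], [-1.21, 2.06], [-1.07, 1.41], [-3.16, 2.05], [-2.99, -0.16], [-3.1, 3.1]. Speed limits (rad/s): [2.79, 2.79, 3.14, 3.14, 3.14, 3.14].

## Interface

Orientations are given as [roll, pitch, yaw] about the fixed x, y, z axes, in that order (R = Rz(yaw) Ry(pitch) Rx(roll)).
In Python, from cell import * gives the robot as it stands.
- The arm moves only by the tool play_rows, never from a script. Its argument "moves" is one flat list of numbers, 7 for each row, row after row: the opening in per cent of the stroke, from 0 (shut) to 100 (fully open), then the shift along the tool's x, y, z in cm, then the turn, a rotation vector about the tool's x, y, z in rad. A call has 1 to 5 rows; each row is the pose to reach, as a shift and turn from the pose commanded when the call began, along the tool's axes at that moment; what a row does not reach only later rows make up. A row lasts 1/8 s, in which the tool goes at most 62.5 mm and 10.7 degrees, less where a joint would pass 70% of its speed; a pose out of reach is approached as far as the arm can. A call with a gripper value outside its range is refused whole. The fingers move at their own pace and stop on an object; "squeeze" is the grip in N (left out, the last holds). Time passes only in rows, so rows that repeat a pose let the fingers close. It gives the time, the measured TCP pose, the force, the opening and the grip force at its end, in the units of the state.
- get_state(): the state, without advancing time (a new reading comes with each control period).
- camera(name): name is "scene" or "top" or "wrist"; returns a dict with "frame" (400x640x3 uint8, red, green, blue), "z_map" (400x640 float32, m along the optical axis (not along the pixel's ray), 0 where there is no reading), "camera_matrix" (3x3 intrinsics, pixels), "world_to_cam" (4x4, takes a point from world to camera coordinates); the wrist camera has in their place "mount" (4x4, takes a point from camera to tool coordinates, whose origin is the TCP and whose axes are the flange's). Camera axes: x right, y down, z forward; pixel columns grow to the right and rows downward; lengths in m; the calibration is good to about 2 mm. A picture is of the moment at which its call begins: read the wrist's pose just before it.
- close_job(): hands the job in; it is judged then, once.
The state is a dict: "t": time; "qpos": joint angles; "joint_velocities": joint speeds; "effort": joint torques, N m; "eef_pos": TCP position; "orientation": TCP orientation; "wrist_force": force on the tool from outside, world axes, zero at the start; "torque": the same for the moment, N m; "opening": finger opening in m; "grip_force": force on a finger pad.
Only numpy, scipy, OpenCV 4.12 (cv2) and the standard library are available. Lean on these libraries where they do the work, as an engineer would, in place of code of your own. Each camera call takes 0.05 s, during which the arm holds its last target. There are 200 camera calls.

## Working session

There is one attempt and no reset: what is moved stays moved. The work goes in short steps, Python scripts to look and compute and a tool call to move; the robot and the scene stay as the last step left them, time stands still between calls to the robot, and variables do not carry over. Pictures are saved under pics/ and viewed, at most 15 in all, crops included, and the job is handed in when it is done.

Besides the shell and the picture viewer there is one more tool, called by a JSON object that holds its "fn" and its "kwargs". play_rows: Moves the arm, as the interface text tells. Its arguments: {"type":"object","properties":{"moves":{"type":"array","items":{"type":"number"}},"squeeze":{"type":"number"}},"required":["moves"]}

```bash
ls; mkdir -p pics
cat > h.py <<'E'
from cell import *
import numpy as np, cv2
from scipy.spatial.transform import Rotation as R
def snap(name,fn=None):
    s=get_state(); c=camera(name)
    if name=="wrist":
        T=np.eye(4);T[:3,:3]=R.from_euler('xyz',s['orientation']).as_matrix();T[:3,3]=s['eef_pos']
        c['c2w']=T@c['mount']
    else: c['c2w']=np.linalg.inv(c['world_to_cam'])
    if fn: cv2.imwrite('pics/'+fn,c['frame'][:,:,::-1])
    return c
def ray(c,u,v):
    d=c['c2w'][:3,:3]@np.linalg.inv(c['camera_matrix'])@np.array([u,v,1.])
    return c['c2w'][:3,3],d
def onz(c,u,v,z):
    o,d=ray(c,u,v); return o+d*(z-o[2])/d[2]
def cloud(c):
    v,u=np.mgrid[0:400,0:640]; z=c['z_map']
    p=np.stack([u*z,v*z,z],-1)@np.linalg.inv(c['camera_matrix']).T*1
    p=np.stack([u,v,np.ones_like(u)],-1)@np.linalg.inv(c['camera_matrix']).T*z[...,None]
    return p@c['c2w'][:3,:3].T+c['c2w'][:3,3]
E
python3 - <<'E'
from h import *
s=get_state();print(s)
for n in("top","scene"):
    c=snap(n,n+'0.png'); print(n,c['c2w'].round(3),c['camera_matrix'])
E
```

```text
pics
{'t': 0.0, 'qpos': array([ 1.52060292e+00,  3.85560840e-01,  6.61717637e-03, -5.14134440e-04,
       -1.19405336e+00, -2.58603282e-01]), 'joint_velocities': array([ 0.00038692, -0.0013881 ,  0.00010771, -0.00028224,  0.00199313,
       -0.00072655]), 'effort': array([-6.94384089e-04, -3.92285764e+01,  1.88399398e+01,  4.18616563e+00,
       -4.58226685e-03,  3.46586376e-06]), 'eef_pos': array([0.18974247, 0.59486658, 0.2302134 ]), 'orientation': array([ 3.13934293e+00, -1.01020800e-04, -3.08986249e-01]), 'wrist_force': array([-0.81376632,  0.54893687, -0.72452828]), 'torque': array([0.03644883, 0.02716408, 0.05940262]), 'grip_force': 0.0, 'opening': 0.08554848786579826}
top [[-0.025 -0.999  0.047  0.409]
 [-1.     0.025 -0.005  0.03 ]
 [ 0.004 -0.047 -0.999  1.271]
 [ 0.     0.     0.     1.   ]] [[416.38929744   0.         318.4135709 ]
 [  0.         416.38929744 199.71553657]
 [  0.           0.           1.        ]]
scene [[ 0.775  0.514 -0.368  1.06 ]
 [ 0.632 -0.625  0.458 -0.675]
 [ 0.005 -0.588 -0.809  1.358]
 [ 0.     0.     0.     1.   ]] [[436.08720241   0.         320.31987112]
 [  0.         436.08720241 208.39486525]
 [  0.           0.           1.        ]]
```

View pics/top0.png

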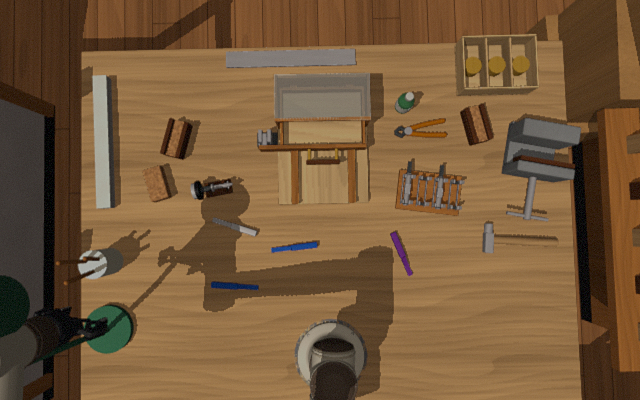

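View pics/scene0.png

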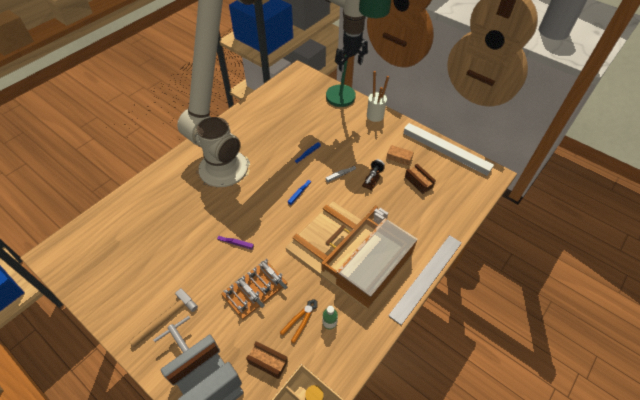

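The top view shows the station at (322,150), the pull bar at (323,158), the clevis at (267,137), the pin at (212,188), the silver file at (236,227) and the clip strip at (430,190). The scene view agrees. I'll zoom in on the key parts.

Run:
```python
from h import *
c=snap("top"); f=c['frame'][:,:,::-1]
a=cv2.resize(f[110:250,180:380],None,fx=4,fy=4,interpolation=3)[:,:800]
b=cv2.resize(f[150:220,385:475],None,fx=5,fy=5,interpolation=3)
cv2.imwrite('pics/z1.png',a)
p=cloud(c); np.save('p.npy',p)
# strip heights
sub=p[155:215,390:470]
print((sub[::4,::3,2]*1000).astype(int))
cv2.imwrite('pics/z2.png',b)
```

```text
[[   1    5    0    0   -2    3    7    0    1    0    0    1   -3    1
     3    8   -5   -1    4 1270    0    1   -1   -1   -1    1    4]
 [  -1   -4    5    3    2    4    2    4    5    0   -1   -1   -4    0
    -2   -3   -1    0    0    2    6   -1    4    0    1    0    0]
 [   2    1   -1   -1    0    0   43   36    4    0   -3    5    3    0
     0    1    0    0   -2   -7    4    3    0    1    0    1   -1]
 [   0    0    5    0    1    2   39   44    4    0    0   -1   -2    1
    -2   -2    1   35    2    2    3   -2   -5   -2   -2    2    1]
 [   1    1   -1    5   16   17   38   17   17   15   -3    2    0    4
     2    3    3   41    4    0   -3    1   -1   -1    2    2    0]
 [  -1    5    1   11   14   49   52   45   55   17   55   11   20   15
    12   16   12   37   15   18   15   18   -2   -5   -1    1    3]
 [   0    0    1   14   18   13   42   18   14    9   19   31   18   48
    12   26   45   42   50   58   14   50 1270   16    0   -1    0]
 [   0   -1    5   15   21   39   50   11   14   16   20   15   21   10
    15   13   41   48   16   20   24   28   29  
[... 300 characters left out ...]
 [   2   -2   -1   19   10   45   46   15   15   20   13   17   15   14
    16   18   43   48   16   14   18   13   13   16   -1    1   -2]
 [  -1   -1    9   18   51   47   40   14   16   26   15   17   19 1270
    18   12   45   15   13   18   17   11   19   17    0    4   -2]
 [   3    0   16   14   17   49   48   50   15   52   43   31   48   15
    22   50   45   14   13   16    9   16   24    0    0    0   -2]
 [   5   -2   12   16   12   13   16   17   19   17   15   16   12   14
    20   37   49   39   48   14   55   30   24   51   -1    0   -3]
 [  -1   -4    0   -4   -7    0   -2    2   -2   -2   -3   10   16   12
    13   13   13   15   13   15   18   15   13   -2    2    3    1]]
```

View pics/z1.png

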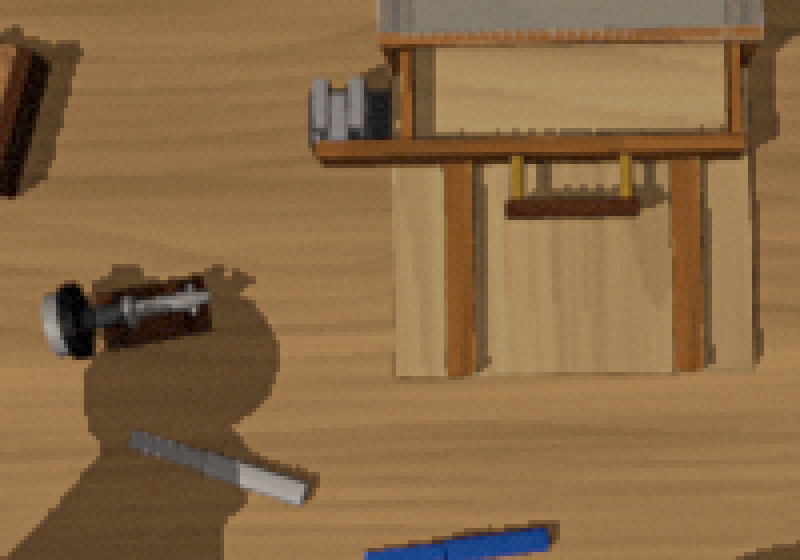

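View pics/z2.png

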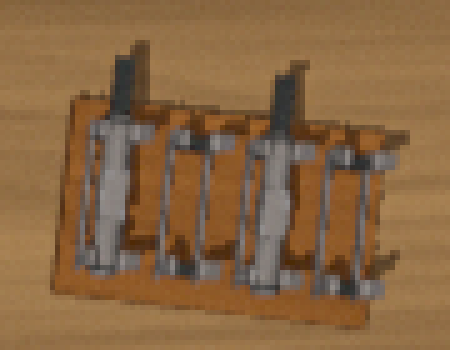

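Two gauges are present, in clips 1 and 3 counting from the left: (408,190) and (439,193), with blades towards +x. The pin's tip points right (-y). Next I'll compute coordinates.

Run:
```python
from h import *
c=snap("top")
def Z(x,y,z,n): print(n,onz(c,180+x/4-.4,110+y/4-.4,z).round(4))
def Y(x,y,z,n): print(n,onz(c,385+x/5-.4,150+y/5-.4,z).round(4))
Z(507,207,.060,'barL');Z(640,207,.060,'barR')
Z(397,376,.015,'baseFL');Z(754,374,.015,'baseFR')
Z(342,78,.073,'clevis top back');Z(342,140,.073,'clev front'); Z(314,110,.073,'clevis outer')
Z(318,160,.071,'tray front L'); Z(743,152,.071,'tray front R')
Z(78,320,.046,'pin disc');Z(127,310,.046,'collar');Z(210,297,.046,'tip');Z(48,324,.046,'button')
Z(308,492,.012,'file R');Z(132,440,.008,'file L');Z(203,462,.018,'mid')
Y(123,58,.038,'g1 tip');Y(100,270,.046,'g1 end');Y(113,200,.046,'g1 c')
Y(286,75,.038,'g3 tip');Y(264,288,.046,'g3 end');Y(275,212,.046,'g3 c')
```

```text
barL [0.579  0.0568 0.06  ]
barR [ 0.5767 -0.0404  0.06  ]
baseFL [0.4592 0.1437 0.015 ]
baseFR [ 0.4541 -0.1256  0.015 ]
clevis top back [0.6742 0.174  0.073 ]
clev front [0.6289 0.1748 0.073 ]
clevis outer [0.6513 0.1947 0.073 ]
tray front L [0.6151 0.1927 0.071 ]
tray front R [ 0.6135 -0.1156  0.071 ]
pin disc [0.505  0.3748 0.046 ]
collar [0.5115 0.3387 0.046 ]
tip [0.5196 0.2775 0.046 ]
button [0.5026 0.3969 0.046 ]
file R [0.3736 0.2128 0.012 ]
file L [0.416  0.3457 0.008 ]
mid [0.3981 0.2902 0.018 ]
g1 tip [ 0.5752 -0.249   0.038 ]
g1 end [ 0.4489 -0.2293  0.046 ]
g1 c [ 0.49   -0.2384  0.046 ]
g3 tip [ 0.5626 -0.3459  0.038 ]
g3 end [ 0.4359 -0.3256  0.046 ]
g3 c [ 0.4806 -0.3338  0.046 ]
```

```bash
cat >> h.py <<'E'
def to(xyz,yaw,Rt=None):
    s=get_state(); R0=R.from_euler('xyz',s['orientation'])
    Rt=Rt or R.from_euler('xyz',[np.pi,0,yaw])
    print('shift cm',(R0.inv().apply(np.array(xyz)-s['eef_pos'])*100).round(2),'rot',(R0.inv()*Rt).as_rotvec().round(3),'q6',s['qpos'][5].round(2))
def look(x): print(onz)
E
python3 -c "
from h import *
to([.54,.008,.2],-1.59)"
```

```text
shift cm [51.21 45.29  3.13] rot [ 1.000e-03 -1.000e-03  1.281e+00] q6 -0.26
```

{"fn": "play_rows", "kwargs": {"moves": [50,10.2,9,0.6,0,0,0.25,50,10.2,9,0.6,0,0,0.25,50,25,22,1.5,0,0,0.65,50,25,22,1.5,0,0,0.65,50,25,22,1.5,0,0,0.65]}}

```text
t: 0.82
eef_pos: [0.3511, 0.3259, 0.2173]
orientation: [-3.141, 0.0, -0.96]
wrist_force: [1.2, -0.1, -0.5]
opening: 0.0426
grip_force: 0.0
```

```bash
python3 -c "
from h import *
print(get_state()['eef_pos']);to([.54,.008,.2],-1.59)"
```

```text
[0.35111648 0.3258766  0.21730199]
shift cm [36.87  2.76  1.72] rot [-0.    0.    0.63] q6 -0.48
```

{"fn": "play_rows", "kwargs": {"moves": [50,36.9,2.8,1.7,0,0,0.63,50,36.9,2.8,1.7,0,0,0.63,50,36.9,2.8,1.7,0,0,0.63,50,36.9,2.8,1.7,0,0,0.63,50,36.9,2.8,1.7,0,0,0.63]}}

```text
t: 1.45
eef_pos: [0.5108, 0.0575, 0.203]
orientation: [-3.141, 0.0, -1.589]
wrist_force: [0.6, 0.7, 0.5]
opening: 0.0427
grip_force: 0.0
```

{"fn": "play_rows", "kwargs": {"moves": [50,5.8,0.1,0,0,0,0,50,5.8,0.1,0,0,0,0,50,5.8,0.1,0,0,0,0]}}

```text
t: 1.82
eef_pos: [0.5079, 0.0013, 0.2029]
orientation: [-3.142, 0.0, -1.59]
wrist_force: [0.4, 0.5, 0.2]
opening: 0.0428
grip_force: 0.0
```

```bash
python3 -c "
from h import *
print(get_state()['eef_pos'],get_state()['orientation']);c=snap('wrist','w1.png');print(c['mount'].round(3));to([.578,.008,.2],-1.59)"
```

```text
[0.50794113 0.00127322 0.20290173] [-3.14150832e+00  1.51197728e-04 -1.58951489e+00]
[[ 0.    -0.952 -0.306  0.078]
 [ 1.    -0.     0.001  0.   ]
 [-0.001 -0.306  0.952 -0.143]
 [ 0.     0.     0.     1.   ]]
shift cm [-0.73 -6.99  0.3 ] rot [-0.     0.     0.002] q6 -0.34
```

View pics/w1.png

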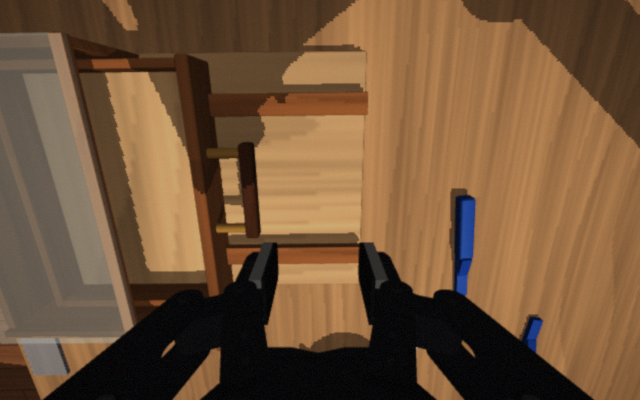

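The pull bar is at (249,190), with its ends at (246,145) and (252,236). The fingers sit about 7 cm too near the robot.

```bash
python3 -c "
from h import *
c=snap('wrist')
for u,v in((246,145),(252,236),(249,190)): print(onz(c,u,v,.060))
b=onz(c,249,190,.058); to([b[0],b[1],.15],-1.59);to([b[0],b[1],.036],-1.59)"
```

```text
[ 0.57525261 -0.03830059  0.06      ]
[0.57762899 0.05687228 0.06      ]
[0.57633679 0.006442   0.06      ]
shift cm [-0.58 -6.87  5.3 ] rot [-0.     0.     0.003] q6 -0.34
shift cm [-0.58 -6.87 16.7 ] rot [-0.     0.     0.003] q6 -0.34
```

{"fn": "play_rows", "kwargs": {"moves": [50,-0.6,-6.9,4,0,0,0,50,-0.6,-6.9,5,0,0,0,50,-0.6,-6.9,10,0,0,0,50,-0.6,-6.9,14,0,0,0,50,-0.6,-6.9,16.7,0,0,0]}}

```text
t: 2.55
eef_pos: [0.5763, 0.0077, 0.0339]
orientation: [3.139, -0.001, -1.586]
wrist_force: [0.3, -0.6, 0.0]
opening: 0.0425
grip_force: 0.0
```

{"fn": "play_rows", "kwargs": {"moves": [0,0,0,0,0,0,0,0,0,0,0,0,0,0,0,0,0,0,0,0,0,0,0,0,0,0,0,0,0,0,0,0,0,0,0], "squeeze": 40}}

```text
t: 3.18
eef_pos: [0.5778, 0.0073, 0.0365]
orientation: [-3.139, 0.001, -1.588]
wrist_force: [1.6, 5.3, -6.5]
opening: 0.013
grip_force: 41.8
```

{"fn": "play_rows", "kwargs": {"moves": [0,0,2,0,0,0,0,0,0,5,0,0,0,0,0,0,8,0,0,0,0,0,0,11,0,0,0,0,0,0,13,0,0,0,0]}}

```text
t: 3.8
eef_pos: [0.4466, 0.0082, 0.0364]
orientation: [-3.14, 0.0, -1.588]
wrist_force: [3.7, -0.8, -10.2]
opening: 0.0132
grip_force: 41.7
```

{"fn": "play_rows", "kwargs": {"moves": [0,0,1,0,0,0,0,0,0,1.5,0,0,0,0]}}

```text
t: 4.05
eef_pos: [0.4322, 0.0084, 0.0364]
orientation: [-3.141, -0.001, -1.588]
wrist_force: [3.3, -5.5, -7.2]
opening: 0.0128
grip_force: 42.4
```

{"fn": "play_rows", "kwargs": {"moves": [45,0,0,0,0,0,0,45,0,0,0,0,0,0,45,0,0,0,0,0,0,45,0,0,-6,0,0,0,45,0,0,-12,0,0,0]}}

```text
t: 4.68
eef_pos: [0.4319, 0.0086, 0.157]
orientation: [3.139, -0.001, -1.589]
wrist_force: [1.4, 1.2, 1.3]
opening: 0.0388
grip_force: 0.0
```

```bash
python3 -c "
from h import *
to([.47,-.238,.20],-.155)"
```

```text
shift cm [24.59 -4.25 -4.28] rot [ 2.000e-03  1.000e-03 -1.434e+00] q6 -0.42
```

{"fn": "play_rows", "kwargs": {"moves": [45,24.6,-4.2,-4.3,0,0,-0.93,45,24.6,-4.2,-4.3,0,0,-0.93,45,24.6,-4.2,-4.3,0,0,-0.93,45,24.6,-4.2,-4.3,0,0,-0.93,45,24.6,-4.2,-4.3,0,0,-0.93]}}

```text
t: 5.3
eef_pos: [0.4699, -0.2399, 0.1994]
orientation: [-3.141, -0.0, -0.769]
wrist_force: [0.2, 0.6, -0.1]
opening: 0.0386
grip_force: 0.0
```

{"fn": "play_rows", "kwargs": {"moves": [45,0,0,0,0,0,-0.5,45,0,0,0,0,0,-0.5,45,0,0,0,0,0,-0.5,45,0,0,0,0,0,-0.5]}}

```text
t: 5.8
eef_pos: [0.4696, -0.238, 0.1989]
orientation: [-3.141, 0.0, -0.276]
wrist_force: [0.6, -0.1, -0.2]
opening: 0.0384
grip_force: 0.0
```

```bash
python3 -c "
from h import *
print(get_state()['eef_pos'],get_state()['orientation'],get_state()['qpos']);c=snap('wrist','w2.png')"
```

```text
[ 0.46963898 -0.23796968  0.19886574] [-3.14147010e+00  2.11456705e-04 -2.75754683e-01] [-1.60700923e-01  2.45142063e-01 -2.81531096e-01 -1.68888640e-04
 -1.04431916e+00  1.45582743e+00]
```

View pics/w2.png

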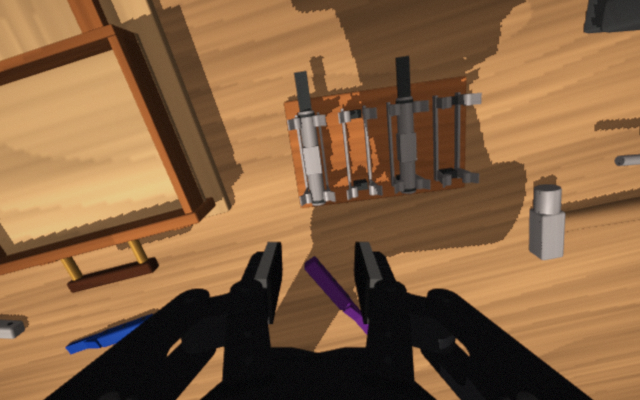

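The wrist view shows gauge A's square middle at (313,160) and gauge B's at (408,148).

```bash
python3 -c "
from h import *
c=snap('wrist')
for n,(m,t,e) in dict(A=((313,160),(301,74),(317,201)),B=((408,148),(403,58),(411,190))).items():
  b=onz(c,*m,.046);t=onz(c,*t,.038);e=onz(c,*e,.040);d=t-e;y=np.arctan2(d[1],d[0]);print(n,b,t,e,y,np.linalg.norm(d))
  to([b[0],b[1],.12],y);to([b[0],b[1],.021],y)"
```

```text
A [ 0.49257348 -0.23919684  0.046     ] [ 0.57314709 -0.25052456  0.038     ] [ 0.44783131 -0.23063102  0.04      ] -0.15743353837421792 0.1269007460568901
shift cm [ 2.24 -0.5   7.89] rot [-0.     0.    -0.118] q6 1.46
shift cm [ 2.24 -0.5  17.79] rot [-0.     0.    -0.118] q6 1.46
B [ 0.478431   -0.33311573  0.046     ] [ 0.56045586 -0.34595573  0.038     ] [ 0.43252952 -0.3295598   0.04      ] -0.12747199512742696 0.1289882775587958
shift cm [3.44 8.92 7.89] rot [-0.     0.    -0.148] q6 1.46
shift cm [ 3.44  8.92 17.79] rot [-0.     0.    -0.148] q6 1.46
```

{"fn": "play_rows", "kwargs": {"moves": [45,2.2,-0.5,4,0,0,-0.118,45,2.2,-0.5,8,0,0,-0.118,45,2.2,-0.5,12,0,0,-0.118,45,2.2,-0.5,15.5,0,0,-0.118,45,2.2,-0.5,17.4,0,0,-0.118]}}

```text
t: 6.52
eef_pos: [0.4913, -0.2388, 0.0229]
orientation: [-3.141, 0.003, -0.158]
wrist_force: [1.2, -0.8, -0.5]
opening: 0.0384
grip_force: 0.0
```

{"fn": "play_rows", "kwargs": {"moves": [0,0,0,0,0,0,0,0,0,0,0,0,0,0,0,0,0,0,0,0,0,0,0,0,0,0,0,0,0,0,0,0,0,0,0], "squeeze": 70}}

```text
t: 7.15
eef_pos: [0.4921, -0.2389, 0.0249]
orientation: [-3.141, 0.0, -0.156]
wrist_force: [2.0, 1.1, -7.2]
opening: 0.0147
grip_force: 68.4
```

{"fn": "play_rows", "kwargs": {"moves": [0,0,0,-1,0,0,0,0,0,0,-2,0,0,0,0,0,0,-4,0,0,0,0,0,0,-8,0,0,0,0,0,0,-12,0,0,0]}}

```text
t: 7.78
eef_pos: [0.4927, -0.2395, 0.1481]
orientation: [3.141, -0.003, -0.156]
wrist_force: [0.7, -0.5, -0.9]
opening: 0.0149
grip_force: 69.4
```

Run:
```python
from h import *
c=snap('top');f=c['frame'][:,:,::-1]
cv2.imwrite('pics/z3.png',cv2.resize(f[100:250,190:470],None,fx=2.8,fy=2.8,interpolation=3))
```

```text
(no output)
```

View pics/z3.png

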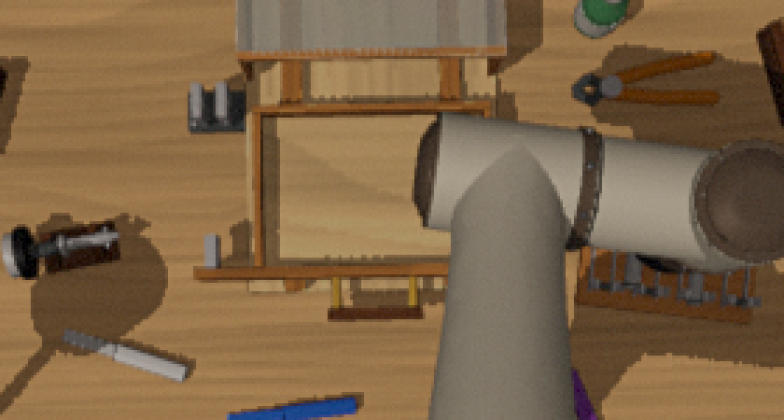

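```bash
python3 -c "
from h import *
to([.544,-.070,.148],-.02);to([.544,-.07,.041],-.02)"
```

```text
shift cm [  2.1  -17.61   0.61] rot [ 0.004 -0.014 -0.134] q6 1.57
shift cm [  1.95 -17.64  11.31] rot [ 0.004 -0.014 -0.134] q6 1.57
```

{"fn": "play_rows", "kwargs": {"moves": [0,0.5,-4,0,0,0,-0.134,0,1.2,-9,0,0,0,-0.134,0,2,-14,0,0,0,-0.134,0,2.5,-17.5,0,0,0,-0.134,0,2.5,-17.5,0,0,0,-0.134]}}

```text
t: 8.45
eef_pos: [0.5454, -0.0682, 0.1467]
orientation: [-3.141, -0.004, -0.018]
wrist_force: [-0.6, -0.4, -0.9]
opening: 0.0148
grip_force: 69.4
```

{"fn": "play_rows", "kwargs": {"moves": [0,0,0,0,0,0,0,0,0,0,0,0,0,0]}}

```text
t: 8.7
eef_pos: [0.5438, -0.0711, 0.1454]
orientation: [3.142, -0.001, -0.023]
wrist_force: [-0.6, 0.1, -0.2]
opening: 0.0146
grip_force: 69.4
```

```bash
python3 -c "
from h import *
to([.544,-.07,.041],-.02)
c=snap('wrist','w3.png')"
```

```text
shift cm [ 1.000e-02 -1.100e-01  1.044e+01] rot [ 0.    -0.001 -0.003] q6 1.38
```

View pics/w3.png

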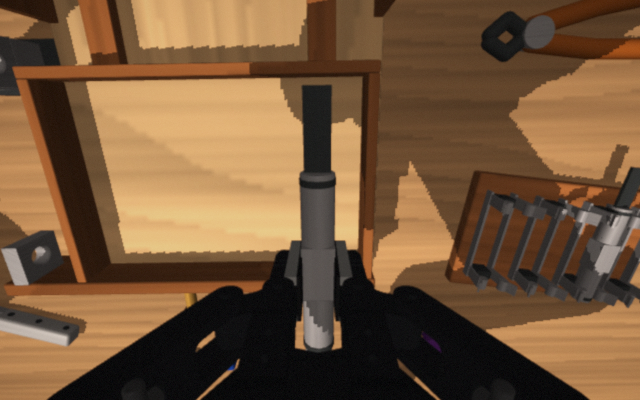

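The gauge is held straight over the right part of the tray. The inner corners are at about (362,78), (36,82) and (105,265). I'll check them numerically.

```bash
python3 -c "
from h import *
c=snap('wrist')
for p in ((363,77),(36,81),(104,264),(250,264)): print(onz(c,*p,.071).round(4))"
```

```text
[ 0.6371 -0.1036  0.071 ]
[0.6398 0.119  0.071 ]
[0.4985 0.107  0.071 ]
[ 0.4956 -0.0136  0.071 ]
```

{"fn": "play_rows", "kwargs": {"moves": [0,-0.3,-0.1,3,0,0,0,0,-0.3,-0.1,6,0,0,0,0,-0.3,-0.1,8.5,0,0,0,0,-0.3,-0.1,10.2,0,0,0,0,-0.3,-0.1,10.4,0,0,0]}}

```text
t: 9.43
eef_pos: [0.5405, -0.0697, 0.04]
orientation: [3.141, 0.002, -0.023]
wrist_force: [0.5, 0.8, -0.4]
opening: 0.0148
grip_force: 69.6
```

{"fn": "play_rows", "kwargs": {"moves": [0,0,0,0,0,0,0,34,0,0,0,0,0,0,34,0,0,0,0,0,0,34,0,0,0,0,0,0,34,0,0,-3,0,0,0]}}

```text
t: 10.05
eef_pos: [0.5393, -0.0691, 0.0694]
orientation: [3.141, 0.005, -0.022]
wrist_force: [-0.1, -0.3, 0.3]
opening: 0.0288
grip_force: 0.0
```

{"fn": "play_rows", "kwargs": {"moves": [45,0,0,-5,0,0,0,45,0,0,-9,0,0,0,45,0,0,-10,0,0,0]}}

```text
t: 10.42
eef_pos: [0.5426, -0.0688, 0.1743]
orientation: [-3.141, -0.006, -0.021]
wrist_force: [0.7, -0.4, -0.6]
opening: 0.0384
grip_force: 0.0
```

```bash
python3 -c "
from h import *
to([.4785,-.333,.15],-.15)"
```

```text
shift cm [-5.86 26.55  2.37] rot [-0.001 -0.006  0.129] q6 1.38
```

{"fn": "play_rows", "kwargs": {"moves": [45,-5.9,26.5,2.1,0,0,0.13,45,-5.9,26.5,2.1,0,0,0.13,45,-5.9,26.5,2.1,0,0,0.13,45,-5.9,26.5,2.1,0,0,0.13,45,-5.9,26.5,2.1,0,0,0.13]}}

```text
t: 11.05
eef_pos: [0.4743, -0.3351, 0.1483]
orientation: [-3.141, 0.003, -0.156]
wrist_force: [0.4, -0.2, -1.0]
opening: 0.0383
grip_force: 0.0
```

{"fn": "play_rows", "kwargs": {"moves": [45,0,0,0,0,0,0,45,0,0,0,0,0,0]}}

```text
t: 11.3
eef_pos: [0.4761, -0.332, 0.1494]
orientation: [-3.141, 0.001, -0.152]
wrist_force: [0.5, 0.7, 0.1]
opening: 0.0386
grip_force: 0.0
```

```bash
python3 -c "
from h import *
to([.478,-.3337,.029],-.155)"
```

```text
shift cm [ 0.23  0.14 12.04] rot [-0.     0.001  0.003] q6 1.75
```

{"fn": "play_rows", "kwargs": {"moves": [45,0.2,0.1,4,0,0,0,45,0.2,0.1,8,0,0,0,45,0.2,0.1,11,0,0,0,45,0.2,0.1,12,0,0,0,45,0.2,0.1,12,0,0,0]}}

```text
t: 11.92
eef_pos: [0.4785, -0.3333, 0.03]
orientation: [3.142, 0.0, -0.15]
wrist_force: [0.2, -0.9, 0.4]
opening: 0.0384
grip_force: 0.0
```

{"fn": "play_rows", "kwargs": {"moves": [0,0,0,0,0,0,0,0,0,0,0,0,0,0,0,0,0,0,0,0,0,0,0,0,0,0,0,0,0,0,0,0,0,0,0]}}

```text
t: 12.55
eef_pos: [0.4792, -0.3342, 0.0316]
orientation: [3.141, -0.003, -0.151]
wrist_force: [0.9, 2.3, 6.8]
opening: 0.014
grip_force: 70.5
```

{"fn": "play_rows", "kwargs": {"moves": [0,0,0,-1,0,0,0,0,0,0,-2,0,0,0,0,0,0,-4,0,0,0,0,0,0,-8,0,0,0,0,0,0,-12,0,0,0]}}

```text
t: 13.18
eef_pos: [0.4776, -0.3341, 0.1516]
orientation: [3.141, 0.001, -0.153]
wrist_force: [0.3, -1.1, 0.3]
opening: 0.014
grip_force: 69.6
```

{"fn": "play_rows", "kwargs": {"moves": [0,0,0,0,0,0,0,0,0,0,0,0,0,0]}}

```text
t: 13.42
eef_pos: [0.4774, -0.3337, 0.1498]
orientation: [-3.141, 0.001, -0.153]
wrist_force: [0.7, -1.0, -1.4]
opening: 0.0141
grip_force: 69.6
```

```bash
python3 -c "
from h import *
to([.541,-.018,.15],-.02)"
```

```text
shift cm [  1.49 -32.17   0.  ] rot [-0.001  0.001 -0.133] q6 1.75
```

{"fn": "play_rows", "kwargs": {"moves": [0,0.2,-4,0,0,0,-0.13,0,1.5,-32.2,0,0,0,-0.13,0,1.5,-32.2,0,0,0,-0.13,0,1.5,-32.2,0,0,0,-0.13,0,1.5,-32.2,0,0,0,-0.13]}}

```text
t: 14.05
eef_pos: [0.5344, -0.0478, 0.1486]
orientation: [3.141, 0.003, -0.022]
wrist_force: [1.0, -0.8, -0.9]
opening: 0.0142
grip_force: 69.6
```

{"fn": "play_rows", "kwargs": {"moves": [0,0.1,-3.5,0,0,0,0,0,0.1,-3.5,0,0,0,0,0,0.1,-3.5,0,0,0,0]}}

```text
t: 14.42
eef_pos: [0.5362, -0.0151, 0.1489]
orientation: [3.141, 0.003, -0.022]
wrist_force: [0.0, -0.3, -1.6]
opening: 0.0142
grip_force: 69.6
```

```bash
python3 -c "
from h import *
to([.541,-.018,.041],-.02);c=snap('wrist','w4.png')"
```

```text
shift cm [ 0.51  0.27 10.79] rot [ 0.001  0.003 -0.002] q6 1.27
```

View pics/w4.png

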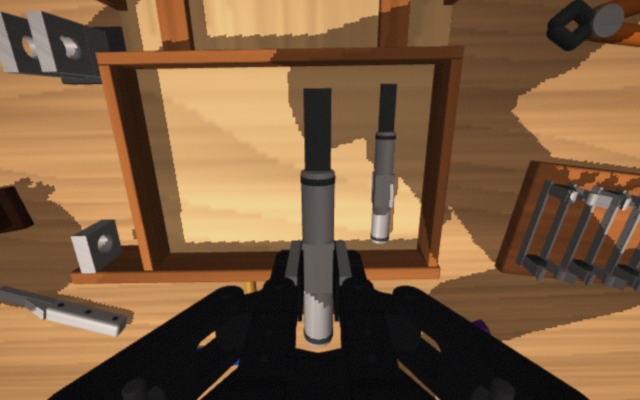

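Gauge A lies flat in the tray at (384,180), and B is held above the tray to its left. I'll lower B.

{"fn": "play_rows", "kwargs": {"moves": [0,0.5,0.1,3,0,0,0,0,0.5,0.1,6,0,0,0,0,0.5,0.1,8.5,0,0,0,0,0.5,0.1,10.5,0,0,0,0,0.5,0.1,10.7,0,0,0]}}

```text
t: 15.1
eef_pos: [0.541, -0.0173, 0.0416]
orientation: [3.141, 0.003, -0.024]
wrist_force: [0.5, 0.4, 0.1]
opening: 0.0141
grip_force: 69.7
```

{"fn": "play_rows", "kwargs": {"moves": [0,0,0,0,0,0,0,34,0,0,0,0,0,0,34,0,0,0,0,0,0,34,0,0,0,0,0,0,34,0,0,-3,0,0,0]}}

```text
t: 15.72
eef_pos: [0.5403, -0.016, 0.0715]
orientation: [3.14, 0.005, -0.022]
wrist_force: [0.2, 0.5, 0.5]
opening: 0.029
grip_force: 0.0
```

{"fn": "play_rows", "kwargs": {"moves": [45,0,0,-5,0,0,0,45,0,0,-10,0,0,0,45,0,0,-13,0,0,0]}}

```text
t: 16.1
eef_pos: [0.5428, -0.0155, 0.2061]
orientation: [-3.141, -0.004, -0.021]
wrist_force: [0.4, -1.0, -0.2]
opening: 0.0385
grip_force: 0.0
```

```bash
python3 -c "
from h import *
s=get_state();print(s['qpos'])
to([.39,.2,.2],1.26);to([.39,.2,.2],1.262-np.pi)"
```

```text
[ 2.70351917e-01  2.63990605e-01 -2.35851257e-01  5.38996382e-04
 -1.06653374e+00  1.27872274e+00]
shift cm [-15.74 -21.22   0.56] rot [ 0.002 -0.004 -1.281] q6 1.28
shift cm [-15.74 -21.22   0.56] rot [-0.005 -0.002  1.858] q6 1.28
```

{"fn": "play_rows", "kwargs": {"moves": [60,-15.5,-23,0,0,0,-0.93,60,-15.5,-23,0,0,0,-0.93,60,-15.5,-23,0,0,0,-0.93,60,-15.5,-23,0,0,0,-0.93,60,-15.5,-23,0,0,0,-0.93]}}

```text
t: 16.73
eef_pos: [0.3904, 0.2196, 0.2034]
orientation: [-3.141, -0.001, 0.917]
wrist_force: [-0.6, 0.5, 0.7]
opening: 0.0512
grip_force: 0.0
```

{"fn": "play_rows", "kwargs": {"moves": [60,0,0,0,0,0,-0.35,60,0,0,0,0,0,-0.35,60,0,0,0,0,0,-0.35]}}

```text
t: 17.1
eef_pos: [0.3919, 0.2177, 0.2031]
orientation: [3.142, -0.0, 1.257]
wrist_force: [0.1, -0.2, -0.6]
opening: 0.0513
grip_force: 0.0
```

```bash
python3 -c "
from h import *
s=get_state();print(s['eef_pos'],s['orientation'])
c=snap('wrist','w5.png')"
```

```text
[0.391888   0.21772822 0.20309675] [ 3.14150096e+00 -3.65052031e-04  1.25670335e+00]
```

View pics/w5.png

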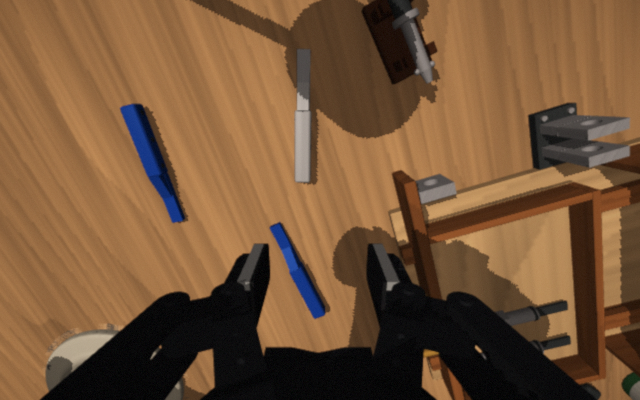

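The silver file's handle runs from (303,182) to (302,110), and its tip is at (303,49).

```bash
python3 -c "
from h import *
c=snap('wrist')
e=onz(c,302,179,.018);m=onz(c,302,111,.018);t=onz(c,303,49,.008)
d=t-e;y=np.arctan2(d[1],d[0]);print(e,m,t,y,np.hypot(*(m-e)[:2]),np.hypot(*d[:2]))
u=np.array([np.cos(y),np.sin(y)]);g=t[:2]-.085*u;print(g,e[:2]+.055*u)
to([*g,.012],y)"
```

```text
[0.37280947 0.21915339 0.018     ] [0.39693577 0.2892334  0.018     ] [0.41726313 0.34669268 0.008     ] 1.2354149592614678 0.07411670331807621 0.13506441985299683
[0.38928714 0.26642847] [0.39091158 0.27108906]
shift cm [ 4.55 -1.78 19.1 ] rot [ 0.   -0.    0.02] q6 1.96
```

{"fn": "play_rows", "kwargs": {"moves": [60,4.6,-1.8,5,0,0,0.02,60,4.6,-1.8,11,0,0,0.02,60,4.6,-1.8,16,0,0,0.02,60,4.6,-1.8,18.5,0,0,0.02,60,4.6,-1.8,19.2,0,0,0.02]}}

```text
t: 17.82
eef_pos: [0.3887, 0.266, 0.0094]
orientation: [-3.141, 0.004, 1.236]
wrist_force: [0.6, -0.3, 0.2]
opening: 0.0513
grip_force: 0.0
```

{"fn": "play_rows", "kwargs": {"moves": [60,0,0,0.6,0,0,0,0,0,0,0.6,0,0,0,0,0,0,0.6,0,0,0,0,0,0,0.6,0,0,0,0,0,0,0.6,0,0,0]}}

```text
t: 18.45
eef_pos: [0.3896, 0.2675, 0.0062]
orientation: [3.141, -0.002, 1.238]
wrist_force: [-0.8, -1.7, 7.1]
opening: 0.0159
grip_force: 69.5
```

{"fn": "play_rows", "kwargs": {"moves": [0,0,0,0,0,0,0,0,0,0,-2,0,0,0,0,0,0,-7,0,0,0,0,0,0,-12,0,0,0,0,0,0,-15,0,0,0]}}

```text
t: 19.08
eef_pos: [0.3895, 0.2675, 0.1578]
orientation: [3.14, -0.004, 1.238]
wrist_force: [0.4, 0.1, -1.3]
opening: 0.0158
grip_force: 68.7
```

{"fn": "play_rows", "kwargs": {"moves": [0,0,0,0,0,0,0,0,0,0,0,0,0,0]}}

```text
t: 19.32
eef_pos: [0.3884, 0.2662, 0.1541]
orientation: [-3.14, 0.001, 1.238]
wrist_force: [-0.4, -0.5, -1.0]
opening: 0.0158
grip_force: 68.7
```

```bash
python3 -c "
from h import *
to([.544,.062,.16],-.02)"
```

```text
shift cm [-14.21  21.39  -0.59] rot [-0.     0.002  1.258] q6 1.86
```

{"fn": "play_rows", "kwargs": {"moves": [0,-14.2,21.4,-0.6,0,0,0.93,0,-14.2,21.4,-0.6,0,0,0.93,0,-14.2,21.4,-0.6,0,0,0.93,0,-14.2,21.4,-0.6,0,0,0.93,0,-14.2,21.4,-0.6,0,0,0.93]}}

```text
t: 19.95
eef_pos: [0.5458, 0.0593, 0.1584]
orientation: [3.141, 0.004, 0.296]
wrist_force: [-0.3, 0.3, -1.8]
opening: 0.0162
grip_force: 68.9
```

{"fn": "play_rows", "kwargs": {"moves": [0,0,0,0,0,0,0.328,0,0,0,0,0,0,0.328,0,0,0,0,0,0,0.328,0,0,0,0,0,0,0.328]}}

```text
t: 20.45
eef_pos: [0.5445, 0.0627, 0.1598]
orientation: [3.141, 0.002, -0.018]
wrist_force: [-0.3, 0.4, -1.0]
opening: 0.016
grip_force: 69.0
```

```bash
python3 -c "
from h import *
to([.544,.062,.046],-.02);c=snap('wrist','w6.png')"
```

```text
shift cm [-0.02  0.07 11.38] rot [0.001 0.002 0.002] q6 1.14
```

View pics/w6.png

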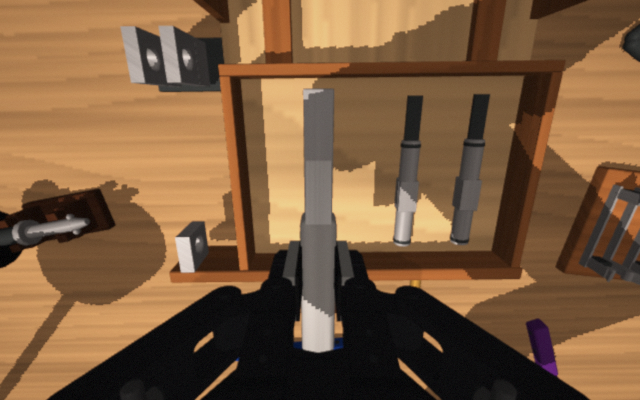

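Both gauges lie flat, and the file is held straight above the free left part of the tray. I'll lower it.

{"fn": "play_rows", "kwargs": {"moves": [0,0,0.1,3,0,0,0,0,0,0.1,6,0,0,0,0,0,0.1,9,0,0,0,0,0,0.1,11,0,0,0,0,0,0.1,11.4,0,0,0]}}

```text
t: 21.12
eef_pos: [0.544, 0.0615, 0.0455]
orientation: [3.14, 0.003, -0.019]
wrist_force: [-1.0, 1.1, 0.0]
opening: 0.016
grip_force: 69.0
```

{"fn": "play_rows", "kwargs": {"moves": [0,0,0,0,0,0,0,36,0,0,0,0,0,0,36,0,0,0,0,0,0,36,0,0,0,0,0,0,36,0,0,-3,0,0,0]}}

```text
t: 21.75
eef_pos: [0.5434, 0.0613, 0.0755]
orientation: [3.14, 0.005, -0.02]
wrist_force: [-0.8, 0.0, 0.3]
opening: 0.0306
grip_force: 0.0
```

{"fn": "play_rows", "kwargs": {"moves": [45,0,0,-5,0,0,0,45,0,0,-10,0,0,0,45,0,0,-12,0,0,0]}}

```text
t: 22.12
eef_pos: [0.5464, 0.0622, 0.2009]
orientation: [-3.139, -0.006, -0.019]
wrist_force: [-0.7, 0.5, -0.9]
opening: 0.0386
grip_force: 0.0
```

```bash
python3 -c "
from h import *
to([.432,.0085,.15],-1.59);c=snap('wrist','w7.png')"
```

```text
shift cm [-11.37   5.6    5.01] rot [-0.007 -0.003  1.571] q6 1.14
```

View pics/w7.png

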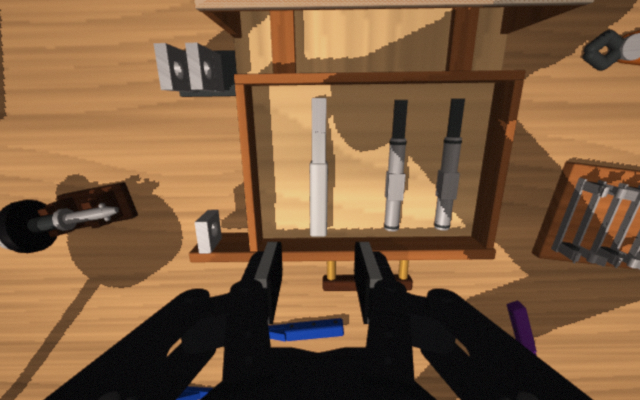

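All three tools lie flat in the tray. Now the pull bar.

{"fn": "play_rows", "kwargs": {"moves": [50,-11.4,5.6,4.6,0,0,0.93,50,-11.4,5.6,4.6,0,0,0.93,50,-11.4,5.6,4.6,0,0,0.93,50,-11.4,5.6,4.6,0,0,0.93,50,-11.4,5.6,4.6,0,0,0.93]}}

```text
t: 22.8
eef_pos: [0.4293, 0.0078, 0.1505]
orientation: [3.141, 0.0, -0.956]
wrist_force: [-0.5, -0.5, 0.0]
opening: 0.0426
grip_force: 0.0
```

{"fn": "play_rows", "kwargs": {"moves": [50,0,0,0,0,0,0.64,50,0,0,0,0,0,0.64,50,0,0,0,0,0,0.64,50,0,0,0,0,0,0.64,50,0,0,0,0,0,0.64]}}

```text
t: 23.42
eef_pos: [0.4295, 0.008, 0.1505]
orientation: [3.141, -0.0, -1.589]
wrist_force: [-0.9, 0.2, -0.1]
opening: 0.0425
grip_force: 0.0
```

```bash
python3 -c "
from h import *
to([.432,.0085,.036],-1.59)"
```

```text
shift cm [-0.06 -0.26 11.45] rot [ 0.001 -0.     0.001] q6 -0.42
```

{"fn": "play_rows", "kwargs": {"moves": [50,-0.1,-0.3,5,0,0,0,50,-0.1,-0.3,9,0,0,0,50,-0.1,-0.3,11,0,0,0,50,-0.1,-0.3,11.4,0,0,0,50,-0.1,-0.3,11.4,0,0,0]}}

```text
t: 24.05
eef_pos: [0.4333, 0.0091, 0.0372]
orientation: [-3.141, 0.0, -1.589]
wrist_force: [0.1, 0.1, 0.0]
opening: 0.0434
grip_force: 0.0
```

{"fn": "play_rows", "kwargs": {"moves": [0,0,0,0,0,0,0,0,0,0,0,0,0,0,0,0,0,0,0,0,0,0,0,0,0,0,0,0,0,0,0,0,0,0,0], "squeeze": 40}}

```text
t: 24.68
eef_pos: [0.4331, 0.0091, 0.0378]
orientation: [-3.141, 0.0, -1.588]
wrist_force: [-2.3, -0.2, 6.7]
opening: 0.0129
grip_force: 39.9
```

{"fn": "play_rows", "kwargs": {"moves": [0,0,-2,0,0,0,0,0,0,-5,0,0,0,0,0,0,-8,0,0,0,0,0,0,-11,0,0,0,0,0,0,-14,0,0,0,0]}}

```text
t: 25.3
eef_pos: [0.5737, 0.0081, 0.0379]
orientation: [-3.141, 0.002, -1.589]
wrist_force: [-4.5, 10.7, 6.0]
opening: 0.0131
grip_force: 39.9
```

{"fn": "play_rows", "kwargs": {"moves": [0,0,-0.6,0,0,0,0,0,0,-1,0,0,0,0,0,0,-1.2,0,0,0,0]}}

```text
t: 25.68
eef_pos: [0.5858, 0.008, 0.0379]
orientation: [-3.139, 0.002, -1.588]
wrist_force: [-2.2, 7.4, 4.6]
opening: 0.0128
grip_force: 42.7
```

{"fn": "play_rows", "kwargs": {"moves": [0,0,-0.3,0,0,0,0,0,0,-0.6,0,0,0,0,0,0,-0.9,0,0,0,0]}}

```text
t: 26.05
eef_pos: [0.5874, 0.0079, 0.0379]
orientation: [3.128, 0.001, -1.59]
wrist_force: [-23.1, 15.2, 21.7]
opening: 0.0132
grip_force: 45.7
```

{"fn": "play_rows", "kwargs": {"moves": [0,0,-0.3,0,0,0,0,0,0,-0.6,0,0,0,0]}}

```text
t: 26.3
eef_pos: [0.5873, 0.0078, 0.0377]
orientation: [3.116, -0.001, -1.591]
wrist_force: [-34.9, 19.9, 30.3]
opening: 0.0132
grip_force: 48.5
```

{"fn": "play_rows", "kwargs": {"moves": [0,0,0.9,0,0,0,0,0,0,1.1,0,0,0,0,50,0,1.1,0,0,0,0,50,0,1.1,0,0,0,0,50,0,1.1,0,0,0,0]}}

```text
t: 26.92
eef_pos: [0.5891, 0.0057, 0.0368]
orientation: [-3.142, -0.0, -1.59]
wrist_force: [0.2, -0.3, -0.6]
opening: 0.0426
grip_force: 0.0
```

{"fn": "play_rows", "kwargs": {"moves": [50,0,0,-5,0,0,0,50,0,0,-10,0,0,0,50,0,0,-16,0,0,0,50,0,0,-17,0,0,0]}}

```text
t: 27.42
eef_pos: [0.5915, 0.006, 0.2123]
orientation: [-3.131, 0.002, -1.59]
wrist_force: [-0.7, -0.6, 0.3]
opening: 0.0425
grip_force: 0.0
```

Run:
```python
from h import *
print(get_state()['eef_pos'],get_state()['qpos'])
c=snap('top')
p=cloud(c)
b=p[120:175,240:300]
m=(b[...,2]>.066)&(b[...,2]<.082)&(b[...,1]>.14)&(b[...,1]<.21)
q=b[m];print(len(q),q.min(0),q.max(0),np.median(q,0))
print((b[:,:,2][10:40:2,10:50:2]*1000).astype(int))
b=p[170:210,180:240]
print((b[::3,::3,2]*1000).astype(int))
```

```text
[0.59150673 0.00604223 0.21225258] [ 0.28446071  0.33692918 -0.11451728  0.001505   -1.10916096 -0.30422031]Traceback (most recent call last):
  File "<stdin>", line 7, in <module>
    return umr_minimum(a, axis, None, out, keepdims, initial, where)
ValueError: zero-size array to reduction operation minimum which has no identity
```

```bash
python3 -c "
from h import *
to([.48,.33,.21],.15)"
```

```text
shift cm [-32.18  11.7    0.06] rot [-0.007 -0.005 -1.74 ] q6 -0.3
```

{"fn": "play_rows", "kwargs": {"moves": [70,-32.2,11.7,0,0,0,-0.93,70,-32.2,11.7,0,0,0,-0.93,70,-32.2,11.7,0,0,0,-0.93,70,-32.2,11.7,0,0,0,-0.93,70,-32.2,11.7,0,0,0,-0.93]}}

```text
t: 28.1
eef_pos: [0.4864, 0.3029, 0.2051]
orientation: [3.139, 0.001, -0.654]
wrist_force: [2.2, 0.6, -0.0]
opening: 0.0596
grip_force: 0.0
```

{"fn": "play_rows", "kwargs": {"moves": [70,-4,0,0,0,0,-0.81,70,-4,0,0,0,0,-0.81,70,-4,0,0,0,0,-0.81,70,-4,0,0,0,0,-0.81,70,-4,0,0,0,0,-0.81]}}

```text
t: 28.72
eef_pos: [0.4556, 0.3256, 0.2049]
orientation: [3.139, 0.003, 0.152]
wrist_force: [-0.7, -0.1, 1.0]
opening: 0.0596
grip_force: 0.0
```

Run:
```python
from h import *
s=get_state();print(s['eef_pos'],s['orientation'])
w=snap('wrist','w8.png')
t=snap('top','t8.png')
```

```text
[0.4555874  0.32558314 0.20485072] [3.13944239e+00 3.00629540e-03 1.52378940e-01]
```

View pics/w8.png

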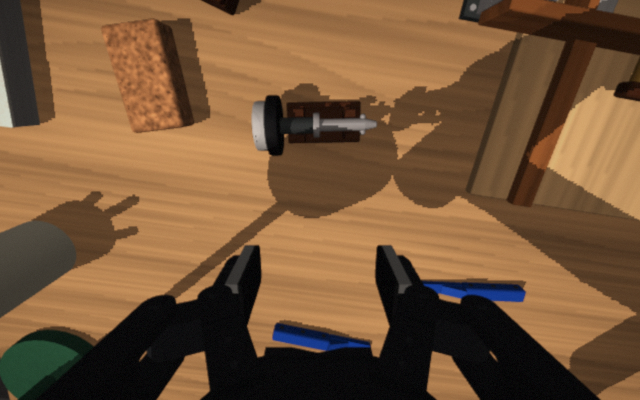

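The pin's axis lies along row 125: disc at columns 265–283, collar at (317,125), tip at (376,125). It lines up with the tool's y axis.

Run:
```python
from h import *
s=get_state()
c=snap('wrist')
tip=onz(c,377,125,.046);col=onz(c,320,124.5,.046);nk=onz(c,288,126,.046)
print('tip',tip,'collar front',col,np.hypot(*(tip-col)[:2]),'disc front',nk,np.hypot(*(nk-tip)[:2]))
d=tip-nk;ph=np.arctan2(d[1],d[0]);u=d[:2]/np.hypot(*d[:2]);print(ph+np.pi/2)
g=tip[:2]-.106*u;print('grip',g, col[:2]-.05*u)
# crop of contours: white shank mask
f=c['frame'][90:165,240:390].astype(int);hsv=cv2.cvtColor(c['frame'],cv2.COLOR_RGB2HSV)[90:165,240:390]
z=cloud(c)[90:165,240:390]
for i in range(0,75,5): print((z[i,::8,2]*1000).astype(int))
to([*g,.150],ph+np.pi/2)
```

```text
tip [0.51962061 0.27622617 0.046     ] collar front [0.51171475 0.33199992 0.046     ] 0.05633128802009897 disc front [0.50558004 0.36306691 0.046     ] 0.08796847165363189
0.16029468456035922
grip [0.50270204 0.38086728] [0.50373429 0.38135894]
[0 1 1 0 1 0 0 0 0 0 1 0 0 0 0 0 0 1 0]
[ 1  0  0  0 51  0  0  0  0  0  0  0  0  0  0  0  0  0  0]
[ 0  0  0  1 61 34  1  0  0 -1  0  0  1  0  0  2  0  1  0]
[  0   0  60  66  66  38  11  11  12  11  13  12  11  12 347   0   0   0
   0]
[ 1  0 64 69 71 38 13 49 19 11 12 12 13 46 51  0  0  0  0]
[ 0  1 66 71 72 42 11 49 23 12 12 11 13 46 51 47  1  0  0]
[ 0  0 68 73 74 53 51 52 51 51 50 50 51 49 50 50 49  0  0]
[ 0  0 71 75 75 52 54 53 54 53 52 51 53 51 51 52 50  0  0]
[-1  0 69 74 74 53 52 54 52 53 49 50 48 48 45 48  0  0  0]
[ 0  0 69 71 74 51 11 48 41 12 12 11 11 48 51  0  0  0 -1]
[ 0  0 67 66 71 53 11 49 44 12 12 12 12 12 12  0  0  0  0]
[ 0  0 62 63 71 56  0  0  0  0  1  0  1  1  0  1  0  0  0]
[ 0  0  0 53 65 58  1  1  0  1  0  0  0  0  0  0  0  0  0]
[ 0  0  0  1 51  0  0  0  0  0  1  0  0  0  0  0  0  0  1]
[0 1 0 2 2 0 0 0 0 0 1 1 1 0 1 0 0 0 0]
shift cm [ 5.47 -4.77  5.51] rot [ 0.002  0.002 -0.012] q6 0.81
```

Run:
```python
from h import *
to([.503,.381,.12],.155)
c=snap('top');z=cloud(c)
b=z[120:160,250:300]
print((b[8:36:1,4:36,2]*1000).astype(int))
f=c['frame'][115:165,245:305,::-1];cv2.imwrite('pics/z8.png',cv2.resize(f,None,fx=10,fy=10,interpolation=3))
```

```text
shift cm [ 5.51 -4.79  8.51] rot [ 0.002  0.002 -0.006] q6 0.81
[[  -1    1    0    0   -1    0    6   -4    0    0    0    1   -1   -4
    -3   -2    2    0    0   -1    1    2   -3    0   14   18   69   72
    70   44   42   39]
 [   0    1   -2    3   73   69   70   76   -1   -1   -2    0    2   71
    75   80   74    0   -4    3    0   -7    2    0   13   15   70   73
    74   43   41   40]
 [   1    0   -1    0   69   73   69   68   74   70   71   70   75   73
    76   71   69    0    0    1   -3    2    3   -1   13   16   70   68
    69   44   39   42]
 [   3   -2   -4    1   75   74   73   73   71   72   70   74   76   71
    69   71   70   53   -2    0    3    0    0    5   16   19   72   71
    70   47   38   38]
 [   3    5   -1    0   71   71   77   74   73   74   75   76   74   69
    78   76   77   50   14   10   11   10    8   15   12   15   72   74
    70   42   38   40]
 [   0    1   -4   13   72   72   74   71   74   71   75   73   77   69
    74   72   75   53   29   14   12   12   15   12   16   18   68   70
    70   48   40   44]
 [   0    0    2    9   69   74   
[... 2940 characters left out ...]
 17   17
    17   10   18   12]
 [   0    0   -1    0    0 1270    2   -2    2    2    3   -1   -1    1
     1    2    0   -2    4   -2   -1   -3    2    0   14   11   17   18
    14   13   12   16]
 [  -3   -1    2    1    1   -2    3    1   -4    3   -4    0    2   -1
    -1    0    2   -2   -1    0    1    2    3   -3   14   14   13   16
    19   14   15   14]
 [   2    3    0    1    3   -3   -1    0    2    0    0    0   -1   -4
     2   -2    2    4    0    1    1    1    5   -2   16   12   13   14
    17   14   15   18]
 [  -4   -1    3    4    1    1    2   -2    0    0    0    1    0   -1
     0   -1   -1    0    0    0   -1    1    0    3   19   16   12   18
    14   12   19   12]]
```

View pics/z8.png

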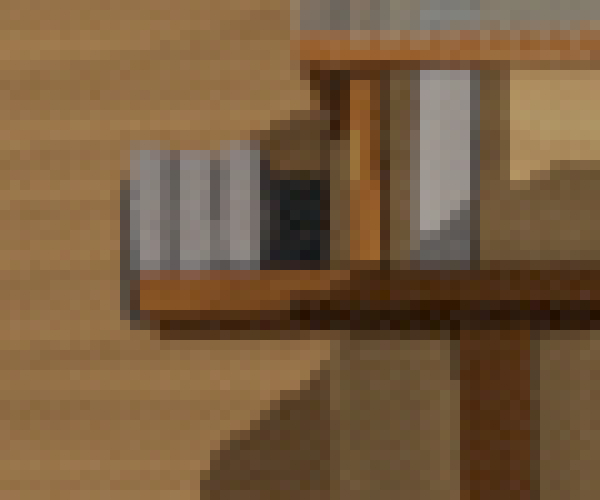

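```bash
python3 -c "
from h import *
to([.60,.19,.21],-.02)"
```

```text
shift cm [12.24 15.56 -0.44] rot [0.002 0.002 0.169] q6 0.81
```

{"fn": "play_rows", "kwargs": {"moves": [45,12.2,15.6,-0.4,0,0,0.17,45,12.2,15.6,-0.4,0,0,0.17,45,12.2,15.6,-0.4,0,0,0.17,45,12.2,15.6,-0.4,0,0,0.17,45,12.2,15.6,-0.4,0,0,0.17]}}

```text
t: 29.55
eef_pos: [0.6001, 0.1896, 0.21]
orientation: [3.141, 0.002, -0.022]
wrist_force: [-0.3, 0.8, -0.0]
opening: 0.0385
grip_force: 0.0
```

{"fn": "play_rows", "kwargs": {"moves": [45,0,0,0,0,0,0,45,0,0,0,0,0,0,45,0,0,0,0,0,0]}}

```text
t: 29.92
eef_pos: [0.5996, 0.1912, 0.2112]
orientation: [-3.141, -0.0, -0.018]
wrist_force: [0.5, -0.1, 0.2]
opening: 0.0383
grip_force: 0.0
```

Run:
```python
from h import *
s=get_state();print(s['eef_pos'],s['orientation'])
c=snap('wrist','w9.png');z=cloud(c)
m=(z[...,2]>.062)&(z[...,2]<.084)&(z[...,0]>.6)&(z[...,0]<.70)&(z[...,1]>.135)&(z[...,1]<.22)
v,u=np.where(m);print(len(v),u.min(),u.max(),v.min(),v.max())
q=z[m];
for y in np.arange(.14,.21,.004):
    k=q[abs(q[:,1]-y)<.002]
    if len(k)>5: print(y.round(3),len(k),np.percentile(k[:,0],[1,99]).round(4),np.median(k[:,2]).round(4))
for x in np.arange(.61,.69,.006):
    k=q[abs(q[:,0]-x)<.003]
    if len(k)>5: print('x',x.round(3),len(k),np.percentile(k[:,1],[1,99]).round(4),np.median(k[:,2]).round(4))
```

```text
[0.59961441 0.19123885 0.21124084] [-3.14129235e+00 -3.56307139e-04 -1.83727588e-02]
2297 312 377 74 158
0.14 60 [0.6267 0.688 ] 0.0721
0.144 120 [0.6267 0.6996] 0.0723
0.148 60 [0.6267 0.6381] 0.0721
0.152 61 [0.6268 0.6381] 0.0722
0.156 58 [0.6269 0.6381] 0.0723
0.16 139 [0.6271 0.6732] 0.0729
0.164 220 [0.6272 0.6736] 0.0733
0.168 220 [0.6272 0.6737] 0.0732
0.172 179 [0.6274 0.6721] 0.0729
0.176 200 [0.6273 0.6721] 0.0734
0.18 201 [0.6273 0.6722] 0.0732
0.184 167 [0.6263 0.6717] 0.0731
0.188 222 [0.6265 0.674 ] 0.0731
0.192 228 [0.6264 0.6741] 0.0731
0.196 115 [0.6278 0.6741] 0.0733
x 0.628 301 [0.1358 0.1956] 0.0722
x 0.634 409 [0.1358 0.1955] 0.0724
x 0.64 297 [0.1365 0.1954] 0.0728
x 0.646 219 [0.1608 0.1953] 0.0735
x 0.652 230 [0.1609 0.1961] 0.0734
x 0.658 243 [0.1602 0.1959] 0.0735
x 0.664 248 [0.1602 0.1958] 0.0734
x 0.67 248 [0.1603 0.1956] 0.0734
x 0.676 34 [0.1606 0.1955] 0.073
x 0.688 22 [0.138  0.1439] 0.0679
```

```bash
python3 -c "
from h import *
to([.46,.36,.21],.155)"
```

```text
shift cm [-14.28 -16.63   0.12] rot [-0.    -0.    -0.174] q6 0.99
```

{"fn": "play_rows", "kwargs": {"moves": [45,-14.3,-16.6,0.1,0,0,-0.174,45,-14.3,-16.6,0.1,0,0,-0.174,45,-14.3,-16.6,0.1,0,0,-0.174,45,-14.3,-16.6,0.1,0,0,-0.174,45,-14.3,-16.6,0.1,0,0,-0.174]}}

```text
t: 30.6
eef_pos: [0.4589, 0.361, 0.2102]
orientation: [-3.141, -0.0, 0.158]
wrist_force: [0.6, 0.4, 0.7]
opening: 0.0382
grip_force: 0.0
```

{"fn": "play_rows", "kwargs": {"moves": [45,0,0,0,0,0,0,45,0,0,0,0,0,0,45,0,0,0,0,0,0]}}

```text
t: 30.98
eef_pos: [0.4611, 0.3583, 0.2099]
orientation: [3.141, 0.0, 0.153]
wrist_force: [-0.7, -0.6, 1.4]
opening: 0.0383
grip_force: 0.0
```

Run:
```python
from h import *
s=get_state();print(s['eef_pos'],s['orientation'])
c=snap('wrist','w10.png');z=cloud(c)
m=(z[...,2]>.030)&(z[...,0]>.45)&(z[...,0]<.56)&(z[...,1]>.25)&(z[...,1]<.42)&(z[...,2]<.09)
q=z[m]
u=np.array([np.sin(.155),-np.cos(.155)]);w=np.array([np.cos(.155),np.sin(.155)])
o=np.array([.503,.381]);a=(q[:,:2]-o)@u;b=(q[:,:2]-o)@w
for t in np.arange(-.02,.115,.004):
    k=abs(a-t)<.002
    if k.sum()>3: print(t.round(3),k.sum(),'b',np.percentile(b[k],[2,50,98]).round(4),'zmax',np.percentile(q[k,2],97).round(4))
to([.503,.381,.12],.155)
```

```text
[0.46111359 0.35827978 0.2098765 ] [3.14146300e+00 5.88792000e-05 1.52501033e-01]
-0.012 171 b [-0.02    0.0038  0.023 ] zmax 0.0706
-0.008 197 b [-0.0201  0.0028  0.023 ] zmax 0.0707
-0.004 203 b [-0.0201  0.0027  0.023 ] zmax 0.0705
0.0 220 b [-0.0246  0.0051  0.0276] zmax 0.0756
0.004 254 b [-0.0247  0.0051  0.0276] zmax 0.0758
0.008 238 b [-0.0248  0.0037  0.0276] zmax 0.0753
0.012 127 b [-0.0231  0.0001  0.0196] zmax 0.0735
0.016 63 b [-0.0063  0.0019  0.0083] zmax 0.0549
0.02 64 b [-0.0063  0.0016  0.0084] zmax 0.0553
0.024 127 b [-0.0146  0.0039  0.0179] zmax 0.0546
0.028 135 b [-0.0144  0.0039  0.0184] zmax 0.0549
0.032 126 b [-0.0145  0.002   0.0179] zmax 0.0551
0.036 64 b [-0.0065  0.0015  0.0083] zmax 0.0551
0.04 63 b [-0.0064  0.0011  0.0083] zmax 0.0554
0.044 105 b [-0.0106  0.0024  0.0129] zmax 0.0586
0.048 70 b [-0.0091  0.0023  0.0121] zmax 0.059
0.052 52 b [-0.0047  0.0017  0.0071] zmax 0.0532
0.056 48 b [-0.0034  0.0027  0.0071] zmax 0.053
0.06 47 b [-0.0035  0.0017  0.0072] zmax 0.0531
0.064 48 b [-0.0035  0.0021  0.0071] zmax 0.0533
0.068 49 b [-0.0036  0.0026  0.0072] zmax 0.053
0.072 124 b [-0.013   0.0035  0.0168] zmax 0.0527
0.076 131 b [-0.0124  0.0036  0.0169] zmax 0.0531
0.08 127 b [-0.0123  0.0027  0.0174] zmax 0.0529
0.084 73 b [-0.0109  0.0026  0.0164] zmax 0.0534
0.088 62 b [-0.0058  0.0027  0.0107] zmax 0.0532
0.092 71 b [-0.0078  0.0025  0.011 ] zmax 0.0532
0.096 38 b [-0.0025  0.0025  0.007 ] zmax 0.0524
0.1 29 b [-0.0017  0.0023  0.006 ] zmax 0.0512
0.104 16 b [-0.0009  0.0018  0.0051] zmax 0.05
shift cm [ 4.49 -1.6   8.98] rot [ 0.     0.    -0.002] q6 0.79
```

{"fn": "play_rows", "kwargs": {"moves": [45,4.6,-1.6,4,0,0,0,45,4.6,-1.6,8,0,0,0,45,4.6,-1.6,12,0,0,0,45,4.6,-1.6,14.5,0,0,0,45,4.6,-1.6,15.2,0,0,0]}}

```text
t: 31.65
eef_pos: [0.5031, 0.3807, 0.0559]
orientation: [3.139, 0.003, 0.153]
wrist_force: [-0.3, 1.0, 0.4]
opening: 0.0384
grip_force: 0.0
```

{"fn": "play_rows", "kwargs": {"moves": [45,0,0,0,0,0,0,0,0,0,0,0,0,0,0,0,0,0,0,0,0,0,0,0,0,0,0,0,0,0,0,0,0,0,0], "squeeze": 45}}

```text
t: 32.28
eef_pos: [0.5042, 0.3828, 0.0592]
orientation: [-3.14, -0.002, 0.155]
wrist_force: [0.3, 0.8, 4.3]
opening: 0.0164
grip_force: 47.7
```

{"fn": "play_rows", "kwargs": {"moves": [0,0,0,-0.5,0,0,0,0,0,0,-1,0,0,0,0,0,0,-2,0,0,0,0,0,0,-3,0,0,0,0,0,0,-4,0,0,0]}}

```text
t: 32.9
eef_pos: [0.5034, 0.382, 0.0988]
orientation: [-3.141, -0.0, 0.154]
wrist_force: [-0.8, 1.2, -1.8]
opening: 0.0158
grip_force: 48.4
```

{"fn": "play_rows", "kwargs": {"moves": [0,0,0,0,0,0,0,0,0,0,0,0,0,0]}}

```text
t: 33.15
eef_pos: [0.5032, 0.3818, 0.0978]
orientation: [3.142, 0.0, 0.154]
wrist_force: [-0.4, 0.3, -3.2]
opening: 0.0166
grip_force: 48.2
```

```bash
cat > pin.py <<'E'
from h import *
def pin():
    s=get_state(); yaw=s['orientation'][2]; print(s['eef_pos'],s['orientation'],s['opening'])
    c=snap('wrist');z=cloud(c)
    u=np.array([np.sin(yaw),-np.cos(yaw)]);w=np.array([np.cos(yaw),np.sin(yaw)])
    tz=s['eef_pos'][2]
    d=z[...,:2]-s['eef_pos'][:2];a=d@u;b=d@w
    for t in np.arange(.02,.115,.006):
        k=(abs(a-t)<.003)&(abs(b)<.02)&(abs(z[...,2]-tz)<.025)&(c['z_map']>0)
        if k.sum()>5: print(t.round(3),k.sum(),'b',np.percentile(b[k],[2,98]).round(4),'z-tcp',np.percentile(z[k][:,2]-tz,[10,90]).round(4))
pin()
E
python3 pin.py; python3 -c "
from h import *
to([.656,.323,.10],-.018)"
```

```text
[0.50321597 0.38180435 0.09779009] [3.14152540e+00 4.93038818e-04 1.53939990e-01] 0.016608953911481275
0.02 346 b [0.0003 0.0072] z-tcp [-0.0109  0.0213]
0.026 276 b [-0.0071  0.007 ] z-tcp [-0.0111 -0.0051]
0.032 306 b [-0.0073  0.0071] z-tcp [-0.0107 -0.0049]
0.038 410 b [-0.0098  0.0096] z-tcp [-0.0118 -0.0036]
0.044 406 b [-0.0104  0.0107] z-tcp [-0.0105 -0.001 ]
0.05 184 b [-0.0048  0.0051] z-tcp [-0.0113 -0.0063]
0.056 223 b [-0.0047  0.0052] z-tcp [-0.0111 -0.0061]
0.062 225 b [-0.0062  0.0052] z-tcp [-0.0106 -0.006 ]
0.068 225 b [-0.0056  0.0051] z-tcp [-0.0109 -0.0059]
0.074 229 b [-0.0055  0.0053] z-tcp [-0.0104 -0.0055]
0.08 222 b [-0.0052  0.0054] z-tcp [-0.0102 -0.0056]
0.086 230 b [-0.0054  0.0053] z-tcp [-0.0105 -0.0054]
0.092 183 b [-0.0047  0.0049] z-tcp [-0.0105 -0.0057]
0.098 125 b [-0.0038  0.0035] z-tcp [-0.0101 -0.0069]
0.104 23 b [-0.0029  0.0022] z-tcp [-0.0109 -0.0079]
shift cm [14.2   8.14 -0.26] rot [0.001 0.001 0.172] q6 0.82
```

{"fn": "play_rows", "kwargs": {"moves": [0,4,2.3,-0.2,0,0,0.17,0,8,4.6,-0.2,0,0,0.17,0,12,7,-0.2,0,0,0.17,0,14.4,8.1,-0.2,0,0,0.172,0,14.4,8.1,-0.2,0,0,0.172]}}

```text
t: 33.83
eef_pos: [0.6595, 0.3225, 0.0982]
orientation: [3.141, 0.001, -0.021]
wrist_force: [-0.6, 0.2, -1.2]
opening: 0.0163
grip_force: 48.3
```

{"fn": "play_rows", "kwargs": {"moves": [0,0,0,1,0,0,0,0,0,0,2,0,0,0,0,0,0,3,0,0,0,0,0,0,3.2,0,0,0,0,0,0,3.2,0,0,0]}}

```text
t: 34.45
eef_pos: [0.6581, 0.3242, 0.0678]
orientation: [3.141, 0.0, -0.017]
wrist_force: [-0.5, -0.6, -2.4]
opening: 0.0161
grip_force: 48.5
```

{"fn": "play_rows", "kwargs": {"moves": [0,0,0,0,0,0,0,0,0,0,0,0,0,0]}}

```text
t: 34.7
eef_pos: [0.6584, 0.3242, 0.0684]
orientation: [-3.141, -0.001, -0.018]
wrist_force: [0.0, -0.0, -2.7]
opening: 0.0161
grip_force: 48.5
```

```bash
python3 pin.py; python3 -c "
from h import *
to([.6583,.321,.067],-.018)
to([.6565,.244,.067],-.018)"
```

```text
[0.65842513 0.32417408 0.06841708] [-3.14104985e+00 -6.92440813e-04 -1.79057729e-02] 0.016052324399033646
0.02 350 b [0.0001 0.0071] z-tcp [-0.0105  0.0212]
0.026 278 b [-0.0069  0.007 ] z-tcp [-0.0116 -0.005 ]
0.032 302 b [-0.0078  0.007 ] z-tcp [-0.0112 -0.0049]
0.038 400 b [-0.0098  0.009 ] z-tcp [-0.0118 -0.0037]
0.044 407 b [-0.0105  0.0107] z-tcp [-0.0109 -0.001 ]
0.05 185 b [-0.0046  0.005 ] z-tcp [-0.0115 -0.0064]
0.056 225 b [-0.0048  0.0052] z-tcp [-0.0118 -0.0064]
0.062 226 b [-0.0047  0.0053] z-tcp [-0.0111 -0.0062]
0.068 222 b [-0.0059  0.0052] z-tcp [-0.0105 -0.0062]
0.074 218 b [-0.0058  0.0051] z-tcp [-0.0107 -0.0059]
0.08 228 b [-0.0058  0.0051] z-tcp [-0.0105 -0.0058]
0.086 226 b [-0.0057  0.0052] z-tcp [-0.0103 -0.0057]
0.092 179 b [-0.005  0.005] z-tcp [-0.0105 -0.0058]
0.098 126 b [-0.0036  0.0035] z-tcp [-0.0104 -0.0073]
0.104 26 b [-0.0026  0.0021] z-tcp [-0.0116 -0.0079]
shift cm [-0.    0.31  0.14] rot [-0.    -0.001  0.   ] q6 0.88
shift cm [-0.05  8.01  0.13] rot [-0.    -0.001  0.   ] q6 0.88
```

{"fn": "play_rows", "kwargs": {"moves": [0,0,1,0.1,0,0,0,0,0,2,0.1,0,0,0,0,0,3,0.1,0,0,0,0,0,4,0.1,0,0,0,0,0,5,0.1,0,0,0]}}

```text
t: 35.38
eef_pos: [0.6574, 0.2732, 0.067]
orientation: [-3.142, -0.0, -0.018]
wrist_force: [-0.1, 0.4, -2.1]
opening: 0.0162
grip_force: 48.5
```

{"fn": "play_rows", "kwargs": {"moves": [0,0,0.7,0,0,0,0,0,0,1.4,0,0,0,0,0,0,2,0,0,0,0,0,0,2.6,0,0,0,0]}}

```text
t: 35.88
eef_pos: [0.6568, 0.2478, 0.0669]
orientation: [3.142, -0.0, -0.018]
wrist_force: [-0.1, 0.1, -2.5]
opening: 0.0163
grip_force: 48.4
```

{"fn": "play_rows", "kwargs": {"moves": [0,0,0.2,0,0,0,0,0,0,0.4,0,0,0,0,0,0,0.6,0,0,0,0,0,0,0.6,0,0,0,0]}}

```text
t: 36.38
eef_pos: [0.6568, 0.2428, 0.0671]
orientation: [-3.141, -0.001, -0.018]
wrist_force: [-0.5, 1.8, -2.2]
opening: 0.016
grip_force: 48.9
```

{"fn": "play_rows", "kwargs": {"moves": [0,0,0.2,0,0,0,0,0,0,0.4,0,0,0,0,0,0,0.4,0,0,0,0]}}

```text
t: 36.75
eef_pos: [0.657, 0.2422, 0.0677]
orientation: [-3.135, -0.003, -0.017]
wrist_force: [-3.4, 10.2, -0.9]
opening: 0.0161
grip_force: 50.0
```

{"fn": "play_rows", "kwargs": {"moves": [0,0,-0.4,0,0,0,0,45,0,-0.4,0,0,0,0,45,0,-0.4,0,0,0,0,45,0,-0.4,0,0,0,0,45,0,-0.4,0,0,0,0]}}

```text
t: 37.38
eef_pos: [0.657, 0.2417, 0.0672]
orientation: [3.142, -0.0, -0.018]
wrist_force: [0.2, 1.5, 0.6]
opening: 0.0385
grip_force: 0.6
```

```bash
python3 pin.py
python3 - <<'E'
from h import *
c=snap('wrist','w11.png');z=cloud(c)
# button/disc profile along y
q=z[(abs(z[...,0]-.6568)<.02)&(z[...,1]>.2)&(z[...,1]<.30)&(z[...,2]>.07)&(z[...,2]<.09)]
print(len(q), np.percentile(q[:,1],[0,5,50,95,100]) if len(q) else '')
E
```

```text
[0.65699288 0.24165644 0.06716946] [ 3.14154532e+00 -3.92022782e-04 -1.82718385e-02] 0.038455464815146397
0.02 651 b [-0.0104  0.011 ] z-tcp [-0.0125  0.0224]
0.026 305 b [0.0034 0.0109] z-tcp [-0.0142  0.0221]
0.032 351 b [-0.0013  0.0075] z-tcp [-0.0132  0.0202]
0.038 423 b [-0.0067  0.0114] z-tcp [-0.0133 -0.0031]
0.044 1124 b [-0.0191  0.0181] z-tcp [-0.0152  0.0062]
0.05 979 b [-0.0188  0.0184] z-tcp [-0.0109  0.0069]
0.056 885 b [-0.0192  0.0184] z-tcp [-0.0069  0.0068]
0.062 887 b [-0.0157  0.0166] z-tcp [-0.0105  0.007 ]
0.068 713 b [-0.0161  0.0166] z-tcp [-0.0109  0.0069]
0.074 1248 b [-0.0178  0.0187] z-tcp [-0.0125  0.0068]
0.08 778 b [-0.0191  0.0188] z-tcp [-0.0098  0.0069]
0.086 141 b [-0.0198  0.005 ] z-tcp [-0.0037  0.0055]
0.092 389 b [-0.0196  0.006 ] z-tcp [-0.0077  0.0049]
0.098 391 b [-0.0195  0.0047] z-tcp [-0.0154  0.0045]
0.104 346 b [-0.0198 -0.0165] z-tcp [-0.0204  0.0048]
0.11 2765 b [-0.0178  0.0193] z-tcp [-0.0197  0.0045]
2803 [0.20913692 0.21387291 0.24406684 0.27027514 0.27495126]
```

{"fn": "play_rows", "kwargs": {"moves": [45,0,0,-1,0,0,0,45,0,0,-3,0,0,0,45,0,0,-6,0,0,0,45,0,0,-10,0,0,0,45,-4,0,-14,0,0,0]}}

```text
t: 38.1
eef_pos: [0.6178, 0.2421, 0.2078]
orientation: [3.141, -0.0, -0.02]
wrist_force: [-0.9, 0.1, 0.8]
opening: 0.0386
grip_force: 0.0
```

{"fn": "play_rows", "kwargs": {"moves": [45,-3,0,0,0,0,0,45,-3,0,0,0,0,0,45,-3,0,0,0,0,0]}}

```text
t: 38.48
eef_pos: [0.5871, 0.2431, 0.2073]
orientation: [3.142, -0.001, -0.018]
wrist_force: [0.6, 0.3, 0.9]
opening: 0.0385
grip_force: 0.0
```

Run:
```python
from h import *
s=get_state();print(s['eef_pos'],s['orientation'])
c=snap('wrist','w12.png');z=cloud(c)
for y in np.arange(.11,.30,.004):
    k=(abs(z[...,0]-.6575)<.03)&(abs(z[...,1]-y)<.002)&(z[...,2]>.02)&(z[...,2]<.1)
    if k.sum()>5: print(y.round(3),k.sum(),np.percentile(z[k][:,0],[2,98]).round(4),np.percentile(z[k][:,2],97).round(4))
```

```text
[0.58707067 0.243139   0.20734036] [ 3.14150954e+00 -5.52479434e-04 -1.78484028e-02]
0.11 298 [0.6291 0.686 ] 0.073
0.114 450 [0.6293 0.6866] 0.0727
0.118 108 [0.6276 0.6661] 0.0738
0.122 54 [0.6276 0.6378] 0.0737
0.126 215 [0.628  0.6859] 0.0732
0.13 321 [0.6288 0.6862] 0.073
0.134 916 [0.6315 0.6865] 0.0724
0.138 71 [0.6278 0.6379] 0.0737
0.142 82 [0.628  0.6592] 0.0733
0.146 104 [0.6281 0.6598] 0.0734
0.15 104 [0.6282 0.6608] 0.0732
0.154 130 [0.6283 0.6652] 0.0732
0.158 73 [0.6278 0.6614] 0.0735
0.162 237 [0.6283 0.673 ] 0.0747
0.166 236 [0.6286 0.6729] 0.0747
0.17 259 [0.6284 0.6738] 0.0744
0.174 218 [0.628 0.671] 0.0746
0.178 231 [0.6287 0.6706] 0.0747
0.182 249 [0.6287 0.6715] 0.0747
0.186 204 [0.628  0.6724] 0.0742
0.19 243 [0.6288 0.6734] 0.0748
0.194 328 [0.6289 0.674 ] 0.0745
0.198 273 [0.6285 0.6713] 0.0724
0.202 114 [0.6454 0.6679] 0.0652
0.206 80 [0.6488 0.6635] 0.0642
0.21 75 [0.6489 0.6636] 0.0599
0.214 71 [0.649  0.6636] 0.0597
0.218 69 [0.649  0.6637] 0.0592
0.222 76 [0.6491 0.6638] 0.0585
0.226 76 [0.6491 0.6638] 0.058
0.23 71 [0.6481 0.6639] 0.0576
0.234 163 [0.631  0.6803] 0.0569
0.238 253 [0.63   0.6825] 0.0761
0.242 273 [0.6302 0.6825] 0.077
0.246 261 [0.6303 0.6826] 0.0763
0.25 221 [0.634 0.678] 0.0761
0.254 217 [0.6334 0.6783] 0.0704
0.258 201 [0.6347 0.6778] 0.07
0.262 62 [0.6413 0.674 ] 0.0693
```

View pics/w12.png

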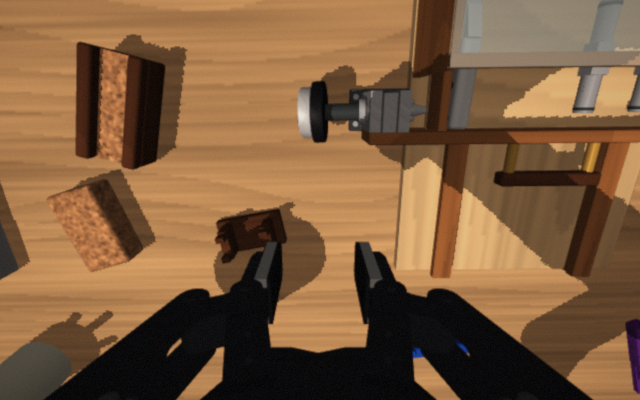

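The pin is through the clevis and lug at (380,110), its button is out at (304,112), and the tray is home with the tools under the hood. I'll check the shoulder gap numerically.

Run:
```python
from h import *
c=snap('wrist');z=cloud(c)
for y in np.arange(.192,.268,.001):
    k=(abs(z[...,0]-.6568)<.032)&(abs(z[...,1]-y)<.0006)&(z[...,2]>.045)&(z[...,2]<.1)
    if k.sum()>3: print(y.round(3),k.sum(),np.percentile(z[k][:,0],[2,98]).round(4),np.percentile(z[k][:,2],[50,97]).round(4))
m=(abs(z[...,0]-.6568)<.03)&(z[...,1]>.1)&(z[...,1]<.16)&(abs(z[...,2]-.055)<.012)
print(z[m][:,1].min(), get_state()['t'])
```

```text
0.192 76 [0.6285 0.673 ] [0.0733 0.0747]
0.193 79 [0.6282 0.6734] [0.0733 0.0747]
0.194 68 [0.6276 0.6723] [0.0732 0.0745]
0.195 75 [0.6286 0.6731] [0.073  0.0747]
0.196 256 [0.6286 0.6733] [0.0637 0.0743]
0.197 18 [0.638  0.6616] [0.0576 0.0599]
0.198 13 [0.6454 0.6662] [0.0579 0.0587]
0.199 22 [0.6456 0.6676] [0.062  0.0644]
0.2 39 [0.646  0.6673] [0.0635 0.0649]
0.201 36 [0.646  0.6673] [0.0629 0.0648]
0.202 30 [0.6459 0.6675] [0.063  0.0649]
0.203 34 [0.6457 0.6671] [0.0614 0.0649]
0.204 39 [0.6488 0.6664] [0.0602 0.0643]
0.205 26 [0.6494 0.6631] [0.0593 0.0602]
0.206 23 [0.6494 0.6632] [0.0585 0.0604]
0.207 20 [0.649  0.6633] [0.0586 0.0606]
0.208 18 [0.649  0.6633] [0.0584 0.0601]
0.209 16 [0.6493 0.6631] [0.0589 0.0601]
0.21 20 [0.6491 0.6637] [0.0582 0.0597]
0.211 21 [0.6491 0.6637] [0.0573 0.0599]
0.212 21 [0.6491 0.6637] [0.0572 0.0593]
0.213 23 [0.6491 0.6637] [0.0574 0.0589]
0.214 26 [0.6491 0.6633] [0.057  0.0598]
0.215 25 [0.6496 0.6633] [0.0568 0.0585]
0.216 29 [0.6497 0.6633] [0.0578 0.0594]
0.217 28 [0.6497 0.6633] [0.0575 0.0592]
0.218 25 [0.6496 0.6634] [0.0573 0.0
[... 1085 characters left out ...]
6821] [0.0737 0.0767]
0.246 76 [0.6297 0.6822] [0.0739 0.0767]
0.247 72 [0.6322 0.6814] [0.0733 0.076 ]
0.248 68 [0.6331 0.6806] [0.0731 0.0759]
0.249 59 [0.634 0.678] [0.0733 0.0756]
0.25 53 [0.6339 0.6777] [0.0701 0.0752]
0.251 56 [0.634  0.6776] [0.0667 0.0701]
0.252 63 [0.6342 0.6775] [0.0664 0.0707]
0.253 75 [0.6344 0.6773] [0.0659 0.0702]
0.254 76 [0.6344 0.6773] [0.0659 0.0706]
0.255 81 [0.6346 0.6778] [0.0662 0.0702]
0.256 70 [0.6342 0.6778] [0.0663 0.0702]
0.257 67 [0.6343 0.6786] [0.0673 0.0702]
0.258 59 [0.6352 0.6779] [0.0668 0.0698]
0.259 59 [0.6352 0.6778] [0.0672 0.0695]
0.26 48 [0.6372 0.6743] [0.0674 0.0697]
0.261 32 [0.6448 0.6701] [0.0672 0.0686]
0.10002618014944772 38.575
```

```bash
python3 -c "
from cell import *
print(close_job())"
```

```text
the job is handed in; nothing more can be done
None
```

The job is handed in: both gauges and the silver file lie flat in the tray, the tray is fully home, and the pin is through the clevis and lug with its button out, its shoulder about 1.5–2 mm off the clevis face, within the 4 mm end play of a locked pin.

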